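Draw the soap dish to the near end of the bath caddy

TASK

Bring the flat rectangular soap dish within the bather's reach: press the fingertips down on top of it and draw it along its lane of the bath caddy towards the robot, flat on the tray all the way, until its edge rests square against the bar at the caddy's near end, then let go. Leave the round dish where it is.

Things in the scene. Friction and masses are not known exactly. Their poses are not given: they have to be found in the camera images.
- caddy: Fixed steel caddy, place and yaw vary. Origin: top of tray floor (35 mm above work surface), mid-width; x along the lanes, away from robot. Two lanes, centres y = +57.5 and -57.5 mm, 109 mm clear; side wires 10 mm high. Near end bar over both lanes: 14 mm high, inner face x = -160 mm, so the dish is home at x = -110 mm. Bottle (155 mm tall), tumbler, pump at x = +230; low brush at y = +172.
- soap_dish: Flat solid rectangular white ceramic dish, 100 mm along its x, 92 mm along y, 14 mm thick, 0.22 kg; top a plain flat face with thin grey lines along x. Origin: centre of underside, z up. Loose in either lane of the caddy, 80 to 170 mm short of home, its x nearly along the caddy's x; slides easily on the steel (friction about 0.35); a press of 7 to 15 N drags it.
- round_dish: A flat, solid round white ceramic dish, 92 mm in diameter, 14 mm thick, lying loose in the other lane. Origin at the centre of its underside. Must be left where it is.

How it is judged:
On the way, in this order (a step that is already met when the one before it is completed fails the run):
1. the fingertips press on the top of the soap dish before it has been moved (contact force between the fingers and soap_dish above 0.8 N and x of the grasp point in the frame of soap_dish between -0.062 and 0.062 m and y of the grasp point in the frame of soap_dish between -0.058 and 0.058 m and distance of soap_dish from where it was at the start of the episode below 0.04 m), for 0.05 s.
2. it is drawn along under the fingertips: more than 50 mm from its start with the fingertips still pressing on its top (distance of soap_dish from where it was at the start of the episode above 0.05 m and contact force between the fingers and soap_dish above 0.5 N and x of the grasp point in the frame of soap_dish between -0.062 and 0.062 m and y of the grasp point in the frame of soap_dish between -0.058 and 0.058 m).
At the end, for the whole second after the job is handed in: The soap dish lies flat and at rest on the tray in its lane, its near edge within 12 mm of the near end bar and square to it within 10 degrees; the round dish is within 20 mm of where it started (x of soap_dish in the frame of caddy between -0.118 and -0.098 m and z of soap_dish in the frame of caddy between -0.005 and 0.005 m and angle between soap_dish's own z axis and vertical below 0.1 rad and angle between the x axis of soap_dish and the x axis of caddy, either way round below 0.175 rad and linear speed of soap_dish below 0.02 m/s and distance of round_dish from where it was at the start of the episode below 0.02 m); the robot touches nothing.
It fails at once if the soap dish is lifted off the tray (more than 15 mm) or tipped (more than 17 degrees) (z of soap_dish in the frame of caddy above 0.015 m or angle between soap_dish's own z axis and vertical above 0.3 rad).
It fails at once if the round dish is moved more than 20 mm (distance of round_dish from where it was at the start of the episode above 0.02 m).
It also fails if it takes over 32 s, if anything falls off the work surface, if the arm or the gripper's body presses on something with over 40 N, if the wrist force passes 120 N, or if a joint passes its speed limit or range.

ROBOT

A 6-joint arm with a two-finger parallel gripper is mounted at the origin on the work surface. World frame = base frame: x ahead of the robot, y to its left, z up, the work surface at z = 0. Lengths are in m, angles in rad, forces in N, time in s.
With the tool pointing down it reaches from about 0.3 to 0.875 m from the base axis. Payload 6.4 kg.
Tool frame: the origin (TCP) lies on the centre line of the jaws, within the pads' length; the fingertips stand 8 mm ahead of it and the grasp point (between the pads) lies 11 mm behind it; z points along the fingers, x is the direction in which the jaws open and shut, and the axes are right-handed (so a half turn about z gives the same grasp; the last joint's range is limited). The gripper opens to 85 mm and grips with 20 to 120 N. Pads are 22 mm wide; open, the fingers measure 114 mm over their backs; the gripper's body (76 mm by 85 mm) begins 54 mm behind the grasp point. The pads swing forward as they close: fully open they stand 13 mm farther back than shut.
Start: joints at [-1.446, 0.181, 1.607, -0, 1.354, -0.206], TCP at [0.187, -0.544, 0.239] pointing down, gripper open.
Joint ranges: [-2.99, 2.99], [-0.89, 2.07], [0.3, 2.58], [-1.14, 4.28], [0, 2.63], [-3.12, 3.12]. Speed limits (rad/s): [2.57, 2.57, 3.01, 3.14, 3.14, 3.14].

INTERFACE

Orientations are given as a unit quaternion [w, x, y, z].
In Python, from cell import env, optics gives the robot as it stands. The module is installed in compiled form; this text tells all that it offers.
- The arm moves only by the tool drive_tool, never from a script. Its argument "commands" is a list of rows, each a list of 5 numbers: the shift along the tool's x, y, z in mm, then the turn about the tool's z in degrees, then the closure in counts, from 0 (fully open) to 255 (shut). In form: [[tx, ty, tz, yaw, fingers], ...]. A call has 1 to 12 rows; each row is the pose to reach, as a shift and turn from the pose commanded when the call began, along the tool's axes at that moment; what a row does not reach only later rows make up. A row lasts 1/8 s, in which the tool goes at most 62.5 mm and 10.7 degrees, less where a joint would pass 70% of its speed; a pose out of reach is approached as far as the arm can. A call with a gripper value outside its range is refused whole. The fingers move at their own pace and stop on an object; "newtons" is the grip in N (left out, the last holds). Time passes only in rows, so rows that repeat a pose let the fingers close. It gives the time, the measured TCP pose, the force and the opening at its end, in the units of the state.
- env.get_state(): the state, without advancing time (a new reading comes with each control period).
- optics.capture(name): name is "side" or "top" or "wrist"; returns a dict with "color" (420x560x3 uint8, blue, green, red), "z_map" (420x560 float32, m along the optical axis (not along the pixel's ray), 0 where there is no reading), "camera_matrix" (3x3 intrinsics, pixels), "cam_to_world" (4x4, takes a point from camera to world coordinates). Camera axes: x right, y down, z forward; pixel columns grow to the right and rows downward; lengths in m; the calibration is good to about 2 mm. A picture is of the moment at which its call begins.
- env.hand_in(): hands the job in, once; it reports no verdict.
Trained networks look in the newest picture that a camera, given by its name, has taken for a name from the list of things; names that differ only in an ending like _2 or _b are one class to them, and where a whole thing is asked for, a point or a joint stands for the part that bears it (a point fixed in the world has none). Each returns a list of dicts, best first, with "conf" (0 to 1); they miss things now and then, are a little off and sometimes report something else, mostly with a low value. They report only what shows in the picture. A call takes as long as a camera call.
- optics.silhouettes(camera, target): "mask" (420x560 bool, what is visible of it) and "bbox" ([left, top, right, bottom] in pixels, round what is visible of it).
The state is a dict: "clock": time; "qpos": joint angles; "dq": joint speeds; "tau": joint torques, N m; "eef_pos": TCP position; "ee_rot": TCP orientation; "wrist_force": force on the tool from outside, world axes, zero at the start; "moment": the same for the moment, N m; "width": opening from 0.0 (shut) to 1.0 (fully open).
Only numpy, scipy, OpenCV 4.12 (cv2) and the standard library are available. Lean on these libraries where they do the work, as an engineer would, in place of code of your own. Each camera call takes 0.05 s, during which the arm holds its last target. There are 200 camera calls.

## Working session

There is one attempt and no reset: what is moved stays moved. The work goes in short steps, Python scripts to look and compute and a tool call to move; the robot and the scene stay as the last step left them, time stands still between calls to the robot, and variables do not carry over. Pictures are saved under pics/ and viewed, about 8 in all and at most 12, crops included, and the job is handed in when it is done.

Besides the shell and the picture viewer there is one more tool, called after "Request:" in YAML: its name, and indented under it one key for each argument. drive_tool: Moves the arm, as the interface text tells. Its arguments: {"type":"object","properties":{"commands":{"type":"array","items":{"type":"array","items":{"type":"number"}}},"newtons":{"type":"number"}},"required":["commands"]}

```bash
mkdir -p pics; cat > h.py <<'E'
import numpy as np, cv2
from cell import env, optics
def pts(c,m):
    v,u=np.nonzero(m&(c["z_map"]>0)); z=c["z_map"][v,u]; K=c["camera_matrix"]
    P=np.c_[(u-K[0,2])*z/K[0,0],(v-K[1,2])*z/K[1,1],z,np.ones_like(z)]
    return (P@c["cam_to_world"].T)[:,:3]
E
python3 - <<'E'
from h import *
s=env.get_state(); print(s["clock"],s["eef_pos"],s["ee_rot"],s["wrist_force"])
ims=[]
for n in("top","side"):
    c=optics.capture(n); ims.append(c["color"])
    for t in("soap_dish","round_dish","caddy"):
        for d in optics.silhouettes(n,t)[:2]:
            p=pts(c,d["mask"]); print(n,t,d["conf"],d["bbox"],len(p),np.median(p,0).round(4))
            if t!="caddy" and len(p)>50:
                q=p[abs(p[:,2]-.049)<.008]
                if len(q)<50: continue
                r=cv2.minAreaRect((q[:,:2]*1000).astype(np.float32)); print("  rect mm",r, np.median(q[:,2]))
    cv2.imwrite(f"pics/{n}1.png",c["color"])
E
```

```text
0.0 [ 0.1866918  -0.54326852  0.23836865] [-6.43176557e-04  8.13874769e-01 -5.81039654e-01 -6.05680988e-04] [ 0.38426439 -0.63813841  1.08011658]
top soap_dish 0.89 [190.6, 179.3, 250.5, 236.0] 2863 [0.6202 0.1808 0.0485]
  rect mm ((622.6537475585938, 181.60073852539062), (92.09147644042969, 100.49372100830078), 85.0268783569336) 0.04853003567970071
top round_dish 0.7 [263.5, 169.0, 312.7, 217.5] 1983 [0.6513 0.0617 0.0486]
  rect mm ((652.6158447265625, 60.6764030456543), (89.23609924316406, 88.00479888916016), 0.5511112213134766) 0.0485732664915246
top caddy 0.21 [261.6, 164.6, 315.3, 220.5] 1995 [0.6515 0.0618 0.0486]
side soap_dish 0.77 [224.1, 248.6, 308.9, 310.7] 4133 [0.6197 0.1909 0.0492]
  rect mm ((620.9768676757812, 182.723876953125), (93.7818374633789, 99.53277587890625), 84.5362777709961) 0.04920957809134041
side round_dish 0.71 [227.8, 201.7, 288.8, 246.5] 2161 [0.6513 0.072  0.0492]
  rect mm ((652.8475341796875, 63.841514587402344), (90.01324462890625, 89.89010620117188), 5.708449840545654) 0.04928572013860133
side caddy 0.7 [28.8, 174.3, 514.3, 399.1] 41435 [0.6058 0.1861 0.0357]
```

View pics/top1.png

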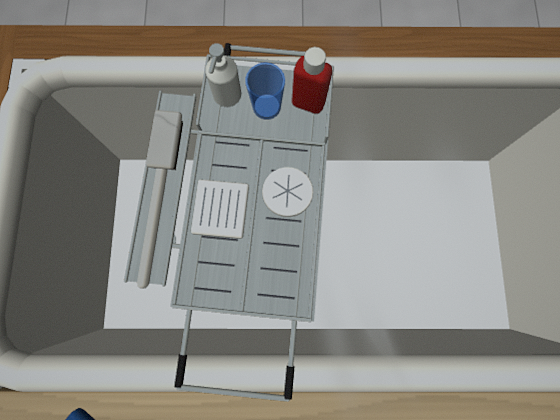

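View pics/side1.png

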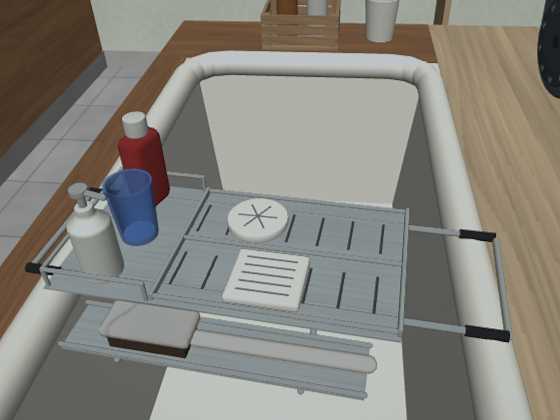

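The top view shows the soap dish in the left lane, centred near (220,209), and the round dish in the right lane at (288,191). The near bar runs from (173,305) to (313,320), so the caddy is yawed about -7°. Next I'll measure the bar and the lane.

```bash
python3 - <<'E'
from h import *
c=optics.capture("top"); K=c["camera_matrix"]; T=np.linalg.inv(c["cam_to_world"])
p=pts(c,np.ones((420,560),bool))
# bar/wires by height, around the lanes
q=p[(p[:,2]>.043)&(p[:,2]<.053)&(p[:,0]>.38)&(p[:,0]<.53)&(p[:,1]>-.02)&(p[:,1]<.27)]
print(len(q)); 
def img(z):
    X0,Y0,s=.38,.28,2000.  # rows: x from .73 down ; cols: y from .28 decreasing
    # out px (u,v): y=Y0-u/s, x=.68-v/s
    A=np.array([[0,-1/s,.68],[-1/s,0,Y0],[0,0,z],[0,0,1]])
    H=K@T[:3]@A
    return cv2.warpPerspective(c["color"],H,(640,600),flags=cv2.INTER_CUBIC|cv2.WARP_INVERSE_MAP)
im=img(.049)
for i in range(0,640,100): cv2.putText(im,f"{.28-i/2000:.2f}",(i,10),0,.35,(0,0,255)); cv2.line(im,(i,12),(i,18),(0,0,255))
for j in range(0,600,100): cv2.putText(im,f"{.68-j/2000:.2f}",(0,j+4),0,.35,(0,0,255))
cv2.imwrite("pics/rect.png",im)
if len(q)>20: 
    l=cv2.fitLine(q[:,:2].astype(np.float32),cv2.DIST_HUBER,0,.01,.01).ravel(); print(l,np.degrees(np.arctan2(l[1],l[0])))
    print(np.percentile(q,[2,50,98],axis=0))
E
```

```text
924
[0.10993965 0.99393827 0.45058843 0.14203684] 83.688156
[[0.43119329 0.01730232 0.04312926]
 [0.45042855 0.13436202 0.04661151]
 [0.52560976 0.25368683 0.05007845]]
```

View pics/rect.png

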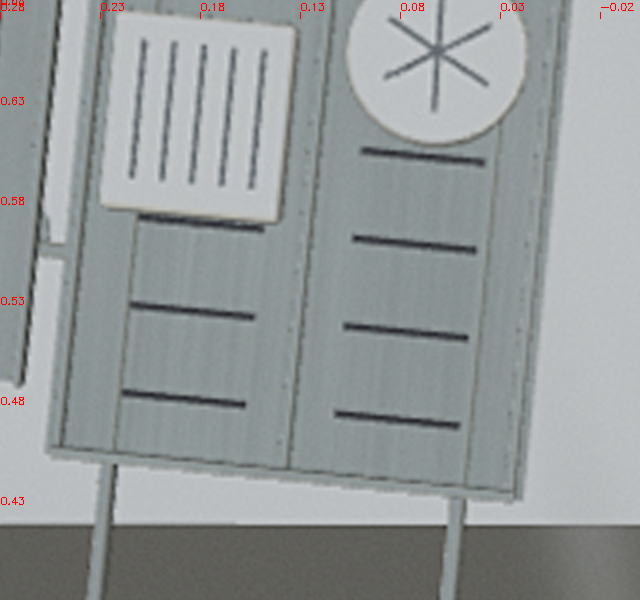

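The rectified view puts the bar's inner face at x≈0.4515 in the soap lane and the dish's near edge at x≈0.573. That leaves about 121 mm to draw. The caddy and dish yaw are both about -5.5°. I'm moving over with the fingers shut.

Request:
drive_tool:
  commands:
    - [-20,-23,0,2,255]
    - [-56,-65,0,4,255]
    - [-92,-107,0,6,255]
    - [-128,-149,0,8,255]
    - [-164,-191,0,10,255]
    - [-200,-232,0,12,255]
    - [-236,-274,0,14,255]
    - [-272,-316,0,16,255]
    - [-308,-358,0,18,255]
    - [-344,-400,0,20,255]
    - [-380,-442,0,22,255]
    - [-416,-483,0,24.5,255]
  newtons: 40

```text
clock: 1.95
eef_pos: [0.5093, 0.0083, 0.2396]
ee_rot: [0.0, -0.672, 0.741, -0.0]
wrist_force: [0.3, -0.8, 0.2]
width: -0.003
```

```bash
python3 - <<'E'
from h import *
from scipy.spatial.transform import Rotation as R
s=env.get_state(); q=s["ee_rot"]; M=R.from_quat(np.roll(q,-1)).as_matrix()
print(s["clock"],s["eef_pos"],s["width"],s["wrist_force"],M.round(3))
print((np.array([.612,.1835,.060])-s["eef_pos"])@M*1000, s["qpos"])
E
```

```text
1.95 [0.50932384 0.00825495 0.23958542] -0.0026462303573035655 [ 0.32600562 -0.8142004   0.1549986 ] [[-0.098 -0.995  0.001]
 [-0.995  0.098 -0.   ]
 [ 0.    -0.001 -1.   ]]
[-184.48791422  -84.88439991  179.61902297] [-2.17088814e-01  3.19456733e-02  1.76957402e+00 -1.21364797e-04
  1.33916918e+00  1.45170235e+00]
```

Request:
drive_tool:
  commands:
    - [-40,-18,0,0,255]
    - [-90,-41,10,0,255]
    - [-140,-64,35,0,255]
    - [-184,-85,70,0,255]
    - [-184,-85,110,0,255]
    - [-184,-85,140,0,255]
    - [-184,-85,155,0,255]
    - [-184,-85,160,0,255]
    - [-184,-85,160,0,255]

```text
clock: 3.08
eef_pos: [0.6116, 0.1813, 0.0803]
ee_rot: [0.001, -0.672, 0.741, -0.0]
wrist_force: [0.4, -0.8, 0.2]
width: -0.002
```

```bash
python3 - <<'E'
from h import *
s=env.get_state(); print(s["clock"],s["eef_pos"],s["wrist_force"])
c=optics.capture("side"); cv2.imwrite("pics/side2.png",cv2.resize(c["color"][150:400,100:500],None,fx=2,fy=2))
E
```

```text
3.075 [0.61157671 0.18129466 0.0802984 ] [ 0.38955646 -0.84884364  0.22244146]
```

View pics/side2.png

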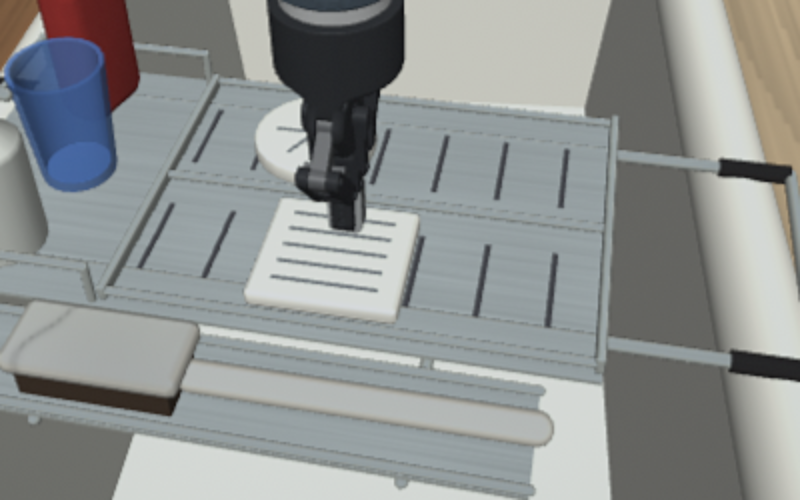

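The shut fingertips, at crop pixel (347,228), hover about 23 mm above the dish. Nothing else is near them. I'm descending slowly to contact.

Request:
drive_tool:
  commands:
    - [0,0,10,0,255]
    - [0,0,17,0,255]
    - [0,0,20,0,255]
    - [0,0,22,0,255]
    - [0,0,23,0,255]
    - [0,0,23,0,255]

```text
clock: 3.88
eef_pos: [0.6112, 0.1815, 0.0571]
ee_rot: [0.0, -0.672, 0.74, -0.0]
wrist_force: [-1.2, -0.2, 4.7]
width: -0.001
```

Request:
drive_tool:
  commands:
    - [0,0,0.5,0,255]
    - [0,0,0.5,0,255]

```text
clock: 4.12
eef_pos: [0.6115, 0.1815, 0.0571]
ee_rot: [0.0, -0.672, 0.74, -0.0]
wrist_force: [-3.9, 0.0, 7.0]
width: 0.002
```

Request:
drive_tool:
  commands:
    - [0,0,0.8,0,255]
    - [0,2,0.8,0,255]
    - [0,6,0.8,0,255]
    - [0,11,0.8,0,255]
    - [0,16,0.8,0,255]
    - [0,21,0.8,0,255]
    - [0,25,0.8,0,255]
    - [0,25,0.8,0,255]

```text
clock: 5.12
eef_pos: [0.5881, 0.184, 0.0571]
ee_rot: [0.002, -0.672, 0.74, -0.002]
wrist_force: [0.2, -0.4, 8.2]
width: -0.003
```

```bash
cat > m.py <<'E'
from h import *
s=env.get_state(); print(s["clock"],s["eef_pos"],s["wrist_force"])
for n in("top","side"):
    c=optics.capture(n)
    for t in("soap_dish","round_dish"):
        for d in optics.silhouettes(n,t)[:1]:
            p=pts(c,d["mask"]); q=p[abs(p[:,2]-.049)<.006]
            print(n,t,d["conf"],cv2.minAreaRect((q[:,:2]*1000).astype(np.float32)),np.median(q[:,2]))
    cv2.imwrite(f"pics/{n}_m.png",cv2.resize(c["color"][120:340,130:360] if n=="top" else c["color"][150:400,100:500],None,fx=2,fy=2))
E
python3 m.py
```

```text
5.125 [0.58812051 0.18398597 0.05709544] [ 0.15416367 -0.40593688  8.19803668]
top soap_dish 0.86 ((598.3657836914062, 184.05300903320312), (92.0668716430664, 94.77400207519531), 85.26468658447266) 0.04829976255304691
top round_dish 0.64 ((652.7354125976562, 61.528717041015625), (89.48033142089844, 90.11262512207031), 0.23212076723575592) 0.048580344616355076
side soap_dish 0.81 ((598.7940673828125, 184.93612670898438), (94.1789321899414, 100.80640411376953), 85.42599487304688) 0.04915421553266064
side round_dish 0.86 ((664.544677734375, 70.80416870117188), (62.78826904296875, 90.78714752197266), 33.5521354675293) 0.04933230387098253
```

The dish follows without turning: it has moved about 23 mm with an 8 N press. I'm continuing the draw.

Request:
drive_tool:
  commands:
    - [0,3,0.4,0,255]
    - [0,9,0.4,0,255]
    - [0,17,0.4,0,255]
    - [0,25,0.4,0,255]
    - [0,33,0.4,0,255]
    - [0,41,0.4,0,255]
    - [0,49,0.4,0,255]
    - [0,57,0.4,0,255]
    - [0,65,0.4,0,255]
    - [0,72,0.4,0,255]
    - [0,77,0.4,0,255]
    - [0,78,0.4,0,255]

```text
clock: 6.92
eef_pos: [0.5115, 0.1917, 0.0571]
ee_rot: [0.003, -0.672, 0.74, -0.002]
wrist_force: [3.6, -0.1, 9.2]
width: 0.001
```

```bash
python3 m.py
```

```text
6.925 [0.51150041 0.1917125  0.05705118] [ 3.64091984 -0.1440193   9.23582546]
top soap_dish 0.84 ((520.3717041015625, 153.09213256835938), (100.60689544677734, 22.4755802154541), 0.4090122580528259) 0.0481565080668942
top round_dish 0.95 ((651.8931884765625, 61.57952880859375), (87.39253997802734, 89.04613494873047), 32.82324981689453) 0.048605050137451644
side round_dish 0.83 ((652.8126831054688, 63.375755310058594), (90.34364318847656, 90.91571044921875), 48.05423355102539) 0.04935462916916816
```

View pics/side_m.png

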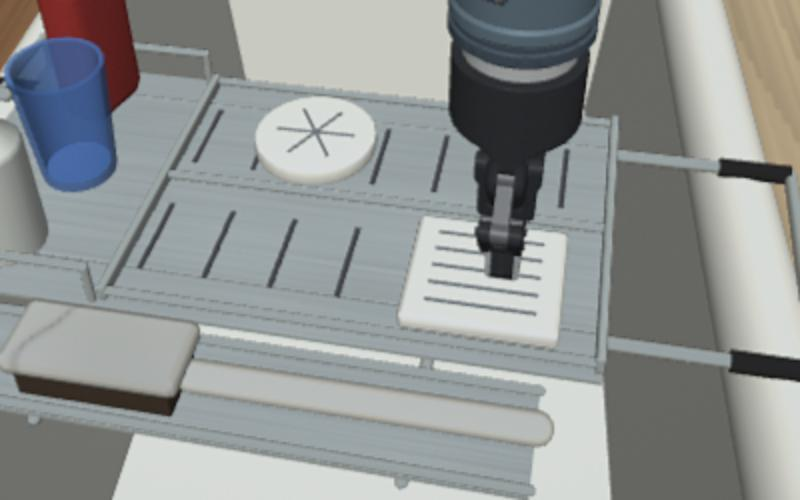

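The dish is flat and roughly square, with its near edge at crop column ~563 and the bar at ~605. That's about 20 mm to go, and the round dish hasn't moved. I'll finish gently until the bar stops it.

Request:
drive_tool:
  commands:
    - [0,3,0,0,255]
    - [0,7,0,0,255]
    - [0,11,0,0,255]
    - [0,15,0,0,255]
    - [0,18,0,0,255]
    - [0,20,0,0,255]
    - [0,22,0,0,255]
    - [0,23,0,0,255]

```text
clock: 8.22
eef_pos: [0.489, 0.1939, 0.057]
ee_rot: [0.003, -0.672, 0.741, -0.002]
wrist_force: [4.3, -0.3, 7.7]
width: 0.003
```

```bash
python3 m.py
```

```text
8.225 [0.48902025 0.19392511 0.05704877] [ 4.34316291 -0.34743836  7.71522749]
top soap_dish 0.68 ((498.6434326171875, 156.53622436523438), (99.74311828613281, 27.407184600830078), 2.794118642807007) 0.0482103097475432
top round_dish 0.87 ((652.6165161132812, 61.64727020263672), (89.9314193725586, 89.59406280517578), 88.69115447998047) 0.048609099407565526
side soap_dish 0.79 ((499.9892883300781, 195.2396697998047), (93.50701904296875, 100.13969421386719), 84.62482452392578) 0.04910795873708723
side round_dish 0.76 ((652.6730346679688, 63.04496765136719), (91.00347900390625, 90.73782348632812), 70.80055236816406) 0.04937198139649224
```

View pics/side_m.png

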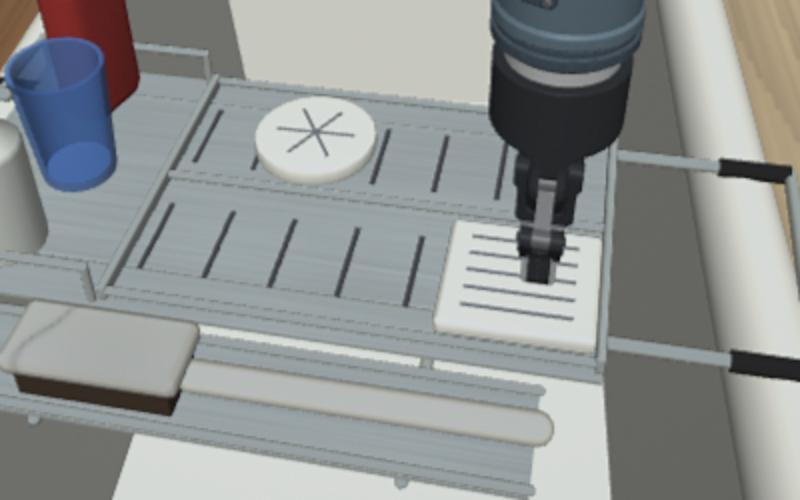

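The dish's near edge is now visually at the bar. I'll draw a few millimetres more to confirm it's seated; it should slip or the force should rise.

Request:
drive_tool:
  commands:
    - [0,1,0,0,255]
    - [0,2,0,0,255]
    - [0,3,0,0,255]
    - [0,4,0,0,255]
    - [0,5,0,0,255]
    - [0,5,0,0,255]

```text
clock: 9.28
eef_pos: [0.4842, 0.1944, 0.057]
ee_rot: [0.003, -0.672, 0.741, -0.002]
wrist_force: [3.7, -0.5, 9.3]
width: 0.001
```

```bash
python3 m.py
```

```text
9.275 [0.48422239 0.1943831  0.05704955] [ 3.69167843 -0.45574488  9.31403703]
top soap_dish 0.56 ((498.3188781738281, 158.42080688476562), (95.79830169677734, 29.34038543701172), 1.6048071384429932) 0.04824450855096696
top round_dish 0.67 ((652.4381713867188, 62.18921661376953), (88.12996673583984, 88.95811462402344), 44.24982833862305) 0.04857031551337976
side soap_dish 0.85 ((499.864990234375, 194.89825439453125), (93.84207916259766, 100.029052734375), 84.56742095947266) 0.04911861905908743
side round_dish 0.65 ((652.7564086914062, 63.300201416015625), (90.68187713623047, 92.67633056640625), 30.543195724487305) 0.049343441944216804
```

The fingers slipped 5 mm while the dish stayed at x=0.500, so it is seated against the bar. Lifting off straight up now.

Request:
drive_tool:
  commands:
    - [0,0,-2,0,255]
    - [0,0,-8,0,255]
    - [0,0,-30,0,255]
    - [0,0,-70,0,255]
    - [0,-40,-120,0,255]
    - [90,-60,-150,0,255]
    - [140,-60,-150,0,255]
    - [180,-60,-150,0,255]
    - [200,-60,-150,0,255]
    - [200,-60,-150,0,255]

```text
clock: 10.82
eef_pos: [0.5204, -0.0122, 0.2045]
ee_rot: [-0.0, -0.671, 0.742, 0.0]
wrist_force: [-1.1, 0.9, 0.6]
width: -0.001
```

```bash
python3 m.py
```

```text
10.825 [ 0.52039398 -0.01216462  0.20445809] [-1.0521732   0.88784     0.60080823]
top soap_dish 0.86 ((501.06268310546875, 194.21112060546875), (92.5188217163086, 99.87393188476562), 84.22431945800781) 0.04834096080541184
top round_dish 0.58 ((653.021240234375, 61.715362548828125), (89.68158721923828, 87.81178283691406), 88.26203155517578) 0.048579135629076176
side soap_dish 0.7 ((499.7827453613281, 194.901611328125), (92.88046264648438, 99.93840789794922), 84.32364654541016) 0.049143884279070904
side round_dish 0.57 ((652.02783203125, 63.41439437866211), (90.31185913085938, 90.68598175048828), 30.199018478393555) 0.04936699358051505
```

View pics/top_m.png

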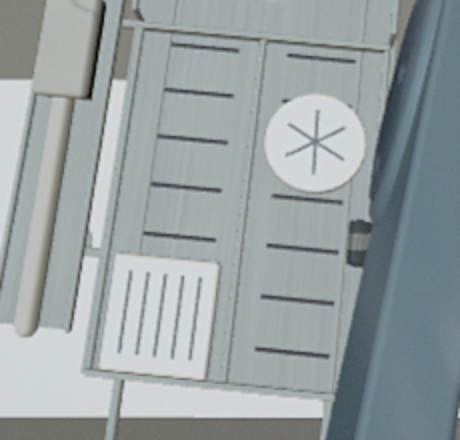

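The dish sits flat and square against the bar in its lane, near edge at crop (100,370)–(208,380). The round dish is still in place and the arm is clear of everything, so I'm handing in.

```bash
python3 -c "
from cell import env
print(env.hand_in())"
```

```text
the job is handed in; nothing more can be done
None
```

The soap dish is home against the near bar, and I handed the job in at about 10.8 s of the 32 s allowed; no verdict was reported.

I pressed the shut fingertips on top of the dish with about 7–9 N and drew it about 122 mm down its lane. At the bar, a further 5 mm of travel only made the fingers slip while the dish stayed put, which confirmed it was seated. I then lifted straight off.

Last checks after lifting:
- **Soap dish:** it lies flat, with its top at the same height as before (about 0.049 m). Its yaw is about -5.7°, which matches my reading of the caddy's yaw (5–6°), so it is square to the bar. The picture shows its edge at the bar.
- **Round dish:** it is within about 1 mm of where it started.
- **Arm:** it is clear of everything.
- **Disagreements:** the two cameras differed by about 1–2 mm, within the calibration. While the arm partly hid the soap dish, the top camera's outline of it was incomplete and the side camera missed it once. Both saw it whole at the end.

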